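Set the paint mixer's timer by feel

ROBOT

A 6-joint arm with a two-finger parallel gripper is mounted at the origin on the work surface. World frame = base frame: x ahead of the robot, y to its left, z up, the work surface at z = 0. Lengths are in m, angles in rad, forces in N, time in s.
With the tool pointing down it reaches from about 0.375 to 0.925 m from the base axis. Payload 5.7 kg.
Tool frame: the origin (TCP) lies at the very end of the fingers, on their centre line; the grasp point (between the pads) lies 19 mm behind it (bot.grip_depth is the distance from the TCP to the grasp point, in m); z points along the fingers, y is the direction in which the jaws open and shut (so a half turn about z gives the same grasp; the last joint's range is limited). The gripper opens to 85 mm and grips with 20 to 120 N. Pads are 22 mm wide; open, the fingers measure 114 mm over their backs; the gripper's body (76 mm by 85 mm) begins 54 mm behind the grasp point. The pads swing forward as they close: fully open they stand 13 mm farther back than shut.
Start: joints at [1.167, 0.359, 1.51, -0, 1.272, -0.115], TCP at [0.171, 0.575, 0.231] pointing down, gripper open.
Joint ranges: [-2.97, 2.97], [-1.01, 2.36], [0.21, 2.38], [-0.96, 4.11], [0.2, 2.71], [-2.98, 2.98]. Speed limits (rad/s): [2.39, 2.39, 3.14, 3.14, 3.14, 3.14].

INTERFACE

Orientations are given as a rotation vector (axis times angle).
In Python, from bench import get_obs, cams, order, bot gives the robot as it stands.
- The arm moves only by the tool apply_moves, never from a script. Its argument "motion" is one flat list of numbers, 6 for each row, row after row: the shift along the tool's x, y, z in m, then the turn, a rotation vector about the tool's x, y, z in degrees. In form: [tx, ty, tz, wx, wy, wz, tx, ty, tz, wx, wy, wz, ...]. A call has 1 to 5 rows; each row shifts and turns the commanded pose from where the row before left it, along the tool's axes as they then stand; what a row does not reach is not made up. A row lasts 1/8 s, in which the tool goes at most 62.5 mm and 10.7 degrees, less where a joint would pass 70% of its speed; a pose out of reach is approached as far as the arm can. A call is refused whole if a number of a shift passes 0.0625 or a number of a turn 10.7, either way. A call with a gripper value outside its range is refused whole. "gripper" is the opening, from -1 (shut) to 1 (fully open), set as the call begins (left out, the last holds). The fingers move at their own pace and stop on an object; the grip force is fixed at half the most. Time passes only in rows, so rows that do not move let the fingers close. It gives the time, the measured TCP pose, the force and the opening at its end, in the units of the state.
- get_obs(): the state, without advancing time (a new reading comes with each control period).
- cams.snapshot(name): name is "side" or "top" or "wrist"; returns a dict with "img" (420x560x3 uint8, blue, green, red), "z_map" (420x560 float32, m along the optical axis (not along the pixel's ray), 0 where there is no reading), "K" (3x3 intrinsics, pixels), "world_to_cam" (4x4, takes a point from world to camera coordinates). Camera axes: x right, y down, z forward; pixel columns grow to the right and rows downward; lengths in m; the calibration is good to about 2 mm. A picture is of the moment at which its call begins.
- order.close_job(): hands the job in, once; it reports no verdict.
The state is a dict: "time": time; "joint_positions": joint angles; "qd": joint speeds; "tau": joint torques, N m; "eef_pos": TCP position; "tcp_rot": TCP orientation; "ft_force": force on the tool from outside, world axes, zero at the start; "ft_torque": the same for the moment, N m; "finger_gap": finger opening in m.
Only numpy, scipy, OpenCV 4.12 (cv2) and the standard library are available. Lean on these libraries where they do the work, as an engineer would, in place of code of your own. Each camera call takes 0.05 s, during which the arm holds its last target.

TASK

The scale of the paint mixer's timer dial is painted over, so set it by feel: turn the dial anticlockwise (seen from above) back to its zero stop without forcing it past the stop, then turn it clockwise exactly 4 clicks and let go. Only then press the green start button fully down and release it; leave everything else where it is.

Things in the scene. Friction and masses are not known exactly. Their poses are not given: they have to be found in the camera images.
- mixer: bench roller mixer for paint tins, fixed, 260 mm (x) by 500 mm (y). Origin under its centre on the table; at yaw 0 x points away from the robot, y to its left. Its -y part (y from -250 to +40 mm) is a flat deck 90 mm high with dial and start button; its +y part is a low roller bed with a paint tin (124 mm across, top at 189 mm) lying on it.
- dial_grip (a point): grip point of the black timer dial: on its upright axis, 42 mm above the deck (132 mm above the table), 15 mm under the top of the grip bar. The bar is 54 mm long along this point's x, 14 mm wide along its y, 42 mm tall, on a round flange 60 mm across whose top is 27 mm below this point. It turns about the vertical; clockwise seen from above counts up.
- dial: the whole dial, origin on its axis 6 mm above the deck. 18 clicks a turn, 20 degrees each; let go, it settles into the nearest. A click resists with up to 0.23 N m for its first half, then pulls on into the next. It starts in a click, 2 to 5 above zero. No scale or pointer can be read, and the stop lies elsewhere each time: neither the dial's nor the mixer's direction shows it.
- timer_cam (a joint): unseen cam in the box by which the setting is judged: 0 at zero, 0.00002 m more per click: far too little to read. Zero is a springy stop at the dial's anticlockwise end, exactly in a click; past it the torque is 0.36 N m at once, then grows by 2 N m per rad (let go, it springs back to zero). A hard stop lies at 8.
- stop_strain (a joint): unseen: how far the springy zero stop is pushed back, 0 to negative, 0.00002 m per click's angle (20 degrees): far too little to read. Half a click (10 degrees) past zero damages the timer.
- start_top (a point): centre of the top face of the round green start button, 30 mm across, in a black housing on the deck, pressed straight down.
- start (a joint): travel of the start button, 0 (up) to 0.006 m (fully down); it springs back; about 5 N push it fully down.
- sample_pot: small closed pot with a yellow lid, 40 mm across, 42 mm high, standing on the mixer's deck behind dial and button (origin under its centre)
- thinner_can: upright can, 90 mm across, 150 mm high (origin under its centre)
- tape_roll: roll of yellow tape lying flat, 100 mm across, 24 mm high (origin under its centre)
- brush: paint brush lying on the table (origin under its middle)
- mixing_cup: open white plastic cup, 84 mm across, 100 mm high (origin under its centre)
- spray_can: upright spray can, 64 mm across, 190 mm high (origin under its centre)

How it is judged:
By the outcome, as a careful person would: the job done as asked, in the order asked, and still so for the second after the job is handed in, with the robot touching nothing.
It also fails if it takes over 64 s, if anything falls off the work surface, if the arm or the gripper's body presses on something with over 40 N, if the wrist force passes 120 N, or if a joint passes its speed limit or range.

## Working session

There is one attempt and no reset: what is moved stays moved. The work goes in short steps, Python scripts to look and compute and a tool call to move; the robot and the scene stay as the last step left them, time stands still between calls to the robot, and variables do not carry over. Pictures are saved under pics/ and viewed, and the job is handed in when it is done.

Besides the shell and the picture viewer there is one more tool, called after "Emit:" as a command line: name --argument value ..., lists and objects as JSON in quotes. apply_moves: Moves the arm, as the interface text tells. Its arguments: {"type":"object","properties":{"motion":{"type":"array","items":{"type":"number"}},"gripper":{"type":"number"}},"required":["motion"]}

```bash
mkdir -p pics; ls; cat > h.py <<'E'
import numpy as np,cv2
from bench import get_obs,cams,order,bot
from scipy.spatial.transform import Rotation as R
def pts(s):
    z=s["z_map"];K=s["K"];v,u=np.indices(z.shape)
    c=np.stack([(u-K[0,2])/K[0,0]*z,(v-K[1,2])/K[1,1]*z,z,np.ones_like(z)],-1)
    return (c@np.linalg.inv(s["world_to_cam"]).T)[...,:3]
def ray(s,u,v,h):
    T=np.linalg.inv(s["world_to_cam"]);d=T[:3,:3]@np.linalg.inv(s["K"])@[u,v,1];o=T[:3,3]
    return o+d*(h-o[2])/d[2]
E
python3 - <<'E'
from h import *
for n in("top","side","wrist"):
    s=cams.snapshot(n);cv2.imwrite(f"pics/{n}0.png",s["img"]);print(n,s["K"][0,0],np.linalg.inv(s["world_to_cam"])[:3].round(3))
o=get_obs();print(o)
E
```

```text
pics
top 396.31513559993385 [[-0.027 -0.987  0.158  0.355]
 [-0.999  0.023 -0.025  0.014]
 [ 0.021 -0.159 -0.987  1.191]]
side 406.5765419913544 [[-0.94  -0.243  0.24   0.29 ]
 [-0.341  0.652 -0.677  0.712]
 [ 0.008 -0.718 -0.696  0.836]]
wrist 345.2390528264099 [[ 0.285  0.917  0.279  0.1  ]
 [ 0.959 -0.272 -0.086  0.596]
 [-0.003  0.291 -0.957  0.373]]
{'time': 0.15, 'joint_positions': array([ 1.16690113e+00,  3.59355365e-01,  1.51117132e+00,  5.02036225e-05,
        1.27252535e+00, -1.15109811e-01]), 'qd': array([-0.00210563, -0.00164321, -0.00102811, -0.0009314 , -0.00128467,
        0.00236435]), 'tau': array([ 1.34890415e-03, -5.28031290e+01, -2.78933913e+01, -3.29276818e-04,
        8.23253853e-03,  4.95195309e-06]), 'eef_pos': array([0.17066162, 0.57467126, 0.23064205]), 'tcp_rot': array([-4.52010708e-01, -3.10847902e+00,  2.19600901e-03]), 'ft_force': array([ 0.33243755, -0.06874947,  0.19994575]), 'ft_torque': array([-0.03282541,  0.04239584,  0.037782  ]), 'finger_gap': 0.08496142480138588}
```

View pics/top0.png

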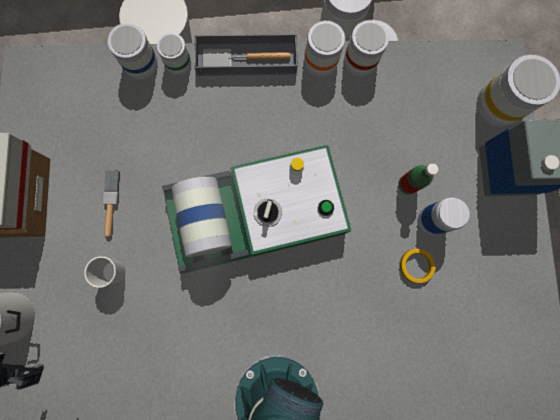

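View pics/side0.png

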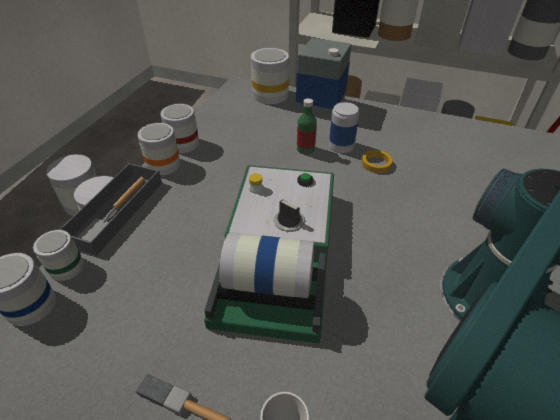

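The top view shows the dial at about (267,211), the green button at (326,208), the pot at (297,164), and the tin to the left at (203,215). Next I'll zoom in and measure.

```bash
python3 - <<'E'
from h import *
s=cams.snapshot("top");im=s["img"];P=pts(s)
cv2.imwrite("pics/topz.png",cv2.resize(im[140:260,160:360],(800,480),interpolation=cv2.INTER_CUBIC))
hsv=cv2.cvtColor(im,cv2.COLOR_BGR2HSV)
m=cv2.inRange(hsv,(50,120,50),(75,255,255)); m[:, :305]=0;m[:190]=0;m[225:]=0;m[:,340:]=0
v,u=np.nonzero(m);print("btn px",u.mean(),v.mean(),len(u),P[v,u].mean(0),P[v,u].max(0))
# bar by depth
sub=np.zeros(m.shape,bool);sub[190:230,248:292]=1
for h in(.12,.135):
    b=sub&(P[...,2]>h)&(P[...,2]<.16);q=P[b];print(h,len(q),np.median(q,0),q.min(0),q.max(0))
    c=np.cov(q[:,:2].T);w,V=np.linalg.eigh(c);print(np.sqrt(w),np.degrees(np.arctan2(V[1,1],V[0,1])),(q.min(0)+q.max(0))/2)
    print(cv2.minAreaRect((q[:,:2]*1000).astype(np.float32)))
d=(P[...,2]>.08)&(P[...,2]<.1)&(np.abs(P[...,0]-.52)<.25)&(np.abs(P[...,1])<.3)
q=P[d];print("deck",len(q),np.median(q[:,2]),cv2.minAreaRect((q[:,:2]*1000).astype(np.float32)))
for n,(uu,vv) in dict(pot=(298,163)).items(): print(n,P[vv,uu])
print(P[208,326])
s2=cams.snapshot("side");cv2.imwrite("pics/sidez.png",cv2.resize(s2["img"][150:310,200:360],(600,600),interpolation=cv2.INTER_CUBIC))
E
```

```text
btn px 326.71153846153845 205.68269230769232 104 [ 0.53097939 -0.15007863  0.12015223] [0.58016737 0.01438601 1.190594  ]
0.12 114 [0.51993242 0.01409712 0.14643992] [4.94274416e-01 1.54093887e-04 1.21035808e-01] [0.54853492 0.02556675 0.15228811]
[0.00417077 0.01643045] 164.04037920587058 [0.52140467 0.01286042 0.13666196]
((521.2178955078125, 13.85108757019043), (13.870384216308594, 54.01744842529297), 73.21636199951172)
0.135 107 [0.5211245  0.01406571 0.14665545] [4.94775919e-01 2.78985436e-04 1.35358382e-01] [0.54853492 0.02538216 0.15228811]
[0.00407654 0.01594173] 164.30233255952353 [0.52165542 0.01283057 0.14382325]
((521.2261962890625, 13.854372024536133), (13.852664947509766, 54.012237548828125), 73.26664733886719)
deck 8464 0.09030860150218623 ((546.017578125, 13.530593872070312), (260.785400390625, 422.5942687988281), 12.068861961364746)
pot [ 0.65065036 -0.07441745  0.13029477]
[ 0.52604291 -0.1491336   0.11051464]
```

View pics/topz.png

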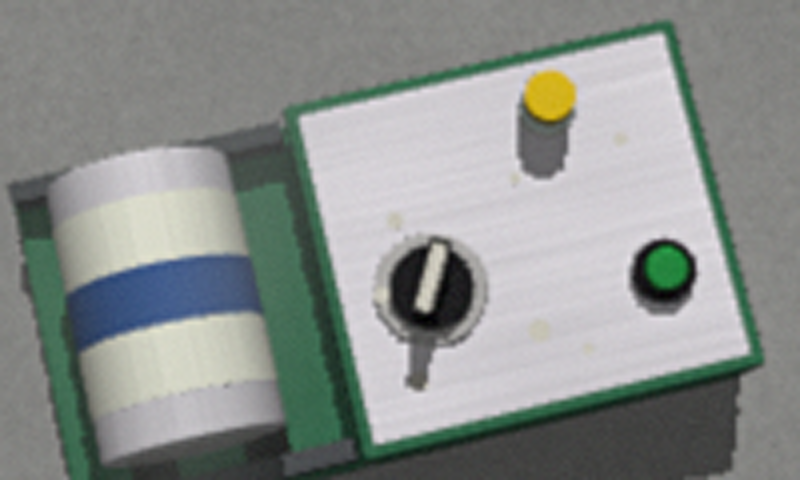

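View pics/sidez.png

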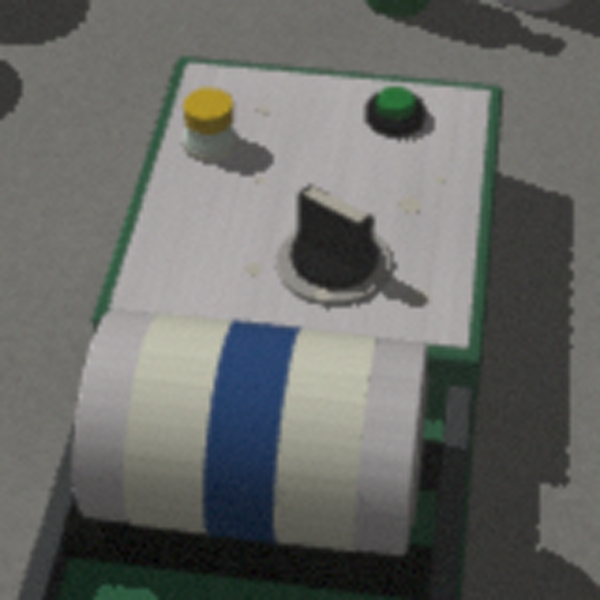

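```bash
cat >> h.py <<'E'
def tell():
    o=get_obs();r=R.from_rotvec(o["tcp_rot"]).as_matrix()
    print("t",round(o["time"],2),"pos",(o["eef_pos"]*1000).round(1),"yawx",round(np.degrees(np.arctan2(r[1,0],r[0,0])),2),"z",r[:,2].round(4),"q",o["joint_positions"].round(3),"F",o["ft_force"].round(1),"M",o["ft_torque"].round(3),"gap",round(o["finger_gap"]*1000,1));return o,r
def to(p):
    o,r=tell();print("tool shift mm",(r.T@(np.array(p)-o["eef_pos"])*1000).round(1))
E
python3 - <<'E'
from h import *
to([.521,.014,.27])
s=cams.snapshot("top");im=s["img"];P=pts(s)
hsv=cv2.cvtColor(im,cv2.COLOR_BGR2HSV)
m=cv2.inRange(hsv,(50,120,90),(75,255,255)); m[:, :315]=0;m[:198]=0;m[218:]=0;m[:,335:]=0
v,u=np.nonzero(m);print(u.mean(),v.mean(),len(u),np.median(P[v,u],0),ray(s,u.mean(),v.mean(),.115))
E
```

```text
t 0.25 pos [170.8 574.8 230.9] yawx 163.45 z [-4.e-04 -8.e-04 -1.e+00] q [ 1.167  0.359  1.511  0.     1.272 -0.115] F [ 0.2 -0.   1. ] M [-0.061  0.042 -0.034] gap 85.5
tool shift mm [-495.5 -437.9  -38.8]
326.3414634146341 206.4268292682927 82 [ 0.53003306 -0.14992598  0.11111768] [ 0.52970424 -0.14960427  0.115     ]
```

Emit:
apply_moves --motion '[-0.045,-0.04,-0.004,0,0,0,-0.045,-0.04,-0.004,0,0,0,-0.045,-0.04,-0.004,0,0,0,-0.045,-0.04,-0.004,0,0,0,-0.045,-0.04,-0.004,0,0,0]'

```text
time: 0.92
eef_pos: [0.3304, 0.3178, 0.2516]
tcp_rot: [0.451, 3.108, 0.001]
ft_force: [1.1, 0.5, -0.0]
finger_gap: 0.0853
```

Emit:
apply_moves --motion '[-0.045,-0.04,-0.004,0,0,0,-0.045,-0.04,-0.004,0,0,0,-0.045,-0.04,-0.004,0,0,0,-0.045,-0.04,-0.004,0,0,0,-0.045,-0.04,-0.004,0,0,0]'

```text
time: 1.55
eef_pos: [0.4892, 0.0617, 0.2717]
tcp_rot: [0.452, 3.108, 0.0]
ft_force: [1.3, 0.5, 0.7]
finger_gap: 0.0854
```

```bash
python3 - <<'E'
from h import *
to([.521,.014,.25])
E
```

```text
t 1.55 pos [489.2  61.7 271.7] yawx 163.44 z [ 7.e-04  2.e-04 -1.e+00] q [-0.015  0.165  1.678  0.     1.297 -1.297] F [1.3 0.5 0.7] M [ 0.042 -0.03  -0.062] gap 85.4
tool shift mm [-44.1 -36.6  21.7]
```

Emit:
apply_moves --motion '[-0.044,-0.037,0.0,0,0,0,0,0,0,0,0,10.6,0,0,0,0,0,10.6,0,0,0,0,0,10.6,0,0,0,0,0,10.6]'

```text
time: 2.17
eef_pos: [0.5199, 0.0154, 0.2712]
tcp_rot: [-1.554, -2.73, 0.0]
ft_force: [0.6, 0.5, 0.3]
finger_gap: 0.0854
```

Emit:
apply_moves --motion '[0,0,0,0,0,10.6,0,0,0,0,0,10.6,0,0,0,0,0,10.6,0,0,0,0,0,10.6,0,0,0,0,0,10.6]'

```text
time: 2.8
eef_pos: [0.5199, 0.0155, 0.2713]
tcp_rot: [-2.609, -1.75, 0.0]
ft_force: [0.1, -0.5, 0.0]
finger_gap: 0.0851
```

Emit:
apply_moves --motion '[0,0,0,0,0,10.6,0,0,0,0,0,10.6,0,0,0,0,0,10.6,0,0,0,0,0,10.6,0,0,0,0,0,10.6]'

```text
time: 3.42
eef_pos: [0.5199, 0.0155, 0.2713]
tcp_rot: [3.116, 0.402, -0.0]
ft_force: [-0.3, 0.3, 0.3]
finger_gap: 0.0853
```

Emit:
apply_moves --motion '[0,0,0,0,0,10.6,0,0,0,0,0,10.6,0,0,0,0,0,10.4,0,0,0,0,0,0]'

```text
time: 3.92
eef_pos: [0.5199, 0.0155, 0.2713]
tcp_rot: [3.109, -0.45, -0.0]
ft_force: [0.9, -0.4, -0.4]
finger_gap: 0.0856
```

```bash
python3 - <<'E'
from h import *
to([.5212,.0139,.25])
s=cams.snapshot("wrist");cv2.imwrite("pics/w1.png",s["img"]);P=pts(s)
b=(P[...,2]>.138)&(P[...,2]<.156)&(np.hypot(P[...,0]-.521,P[...,1]-.014)<.045)&(s["z_map"]>0)
q=P[b];print(len(q),np.median(q[:,2]),cv2.minAreaRect((q[:,:2]*1000).astype(np.float32)))
np.save("w1.npy",P)
E
```

```text
t 3.92 pos [519.9  15.5 271.3] yawx -16.46 z [-1.e-04 -1.e-04 -1.e+00] q [-0.103  0.207  1.625 -0.     1.309  1.755] F [ 0.9 -0.4 -0.4] M [ 0.052  0.026 -0.021] gap 85.6
tool shift mm [ 1.7  1.2 21.3]
1111 0.14687026399105202 ((523.9627075195312, 13.41830062866211), (13.190919876098633, 53.46620178222656), 73.33452606201172)
```

View pics/w1.png

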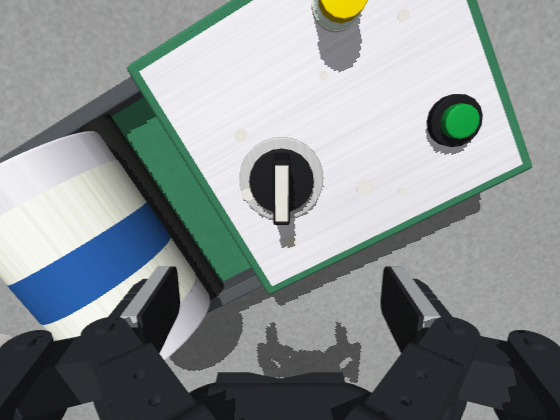

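```bash
python3 - <<'E'
from h import *
s=cams.snapshot("wrist");P=pts(s)
hsv=cv2.cvtColor(s["img"],cv2.COLOR_BGR2HSV)
m=cv2.inRange(hsv,(50,140,110),(75,255,255));m[:, :430]=0;m[:90]=0;m[150:]=0;m[:,490:]=0
v,u=np.nonzero(m);q=P[v,u];q=q[q[:,2]>np.median(q[:,2])-.002]
print(len(u),u.mean(),v.mean(),np.median(q,0),cv2.minEnclosingCircle((q[:,:2]*1000).astype(np.float32)))
E
```

```text
923 461.6435536294691 120.42036836403034 [ 0.5326601  -0.14914509  0.11179543] ((558.844970703125, -83.92859649658203), 85.41443634033203)
```

Emit:
apply_moves --motion '[0.003,0.001,0.05,0,0,0.2,0,0,0.05,0,0,0,0,0,0.04,0,0,0,0,0,0.017,0,0,0]'

```text
time: 4.53
eef_pos: [0.5208, 0.0139, 0.1119]
tcp_rot: [3.109, -0.452, -0.006]
ft_force: [-0.6, -0.4, 0.8]
finger_gap: 0.0857
```

```bash
python3 - <<'E'
from h import *
to([.5226,.0137,.114])
s=cams.snapshot("side");cv2.imwrite("pics/s2.png",cv2.resize(s["img"][120:320,180:380],(600,600)))
E
```

```text
t 4.53 pos [520.8  13.9 111.9] yawx -16.56 z [-3.9e-03  3.0e-04 -1.0e+00] q [-0.106  0.393  1.809 -0.     0.944  1.754] F [-0.6 -0.4  0.8] M [-0.028 -0.044 -0.023] gap 85.7
tool shift mm [ 1.7 -0.3 -2.1]
```

View pics/s2.png

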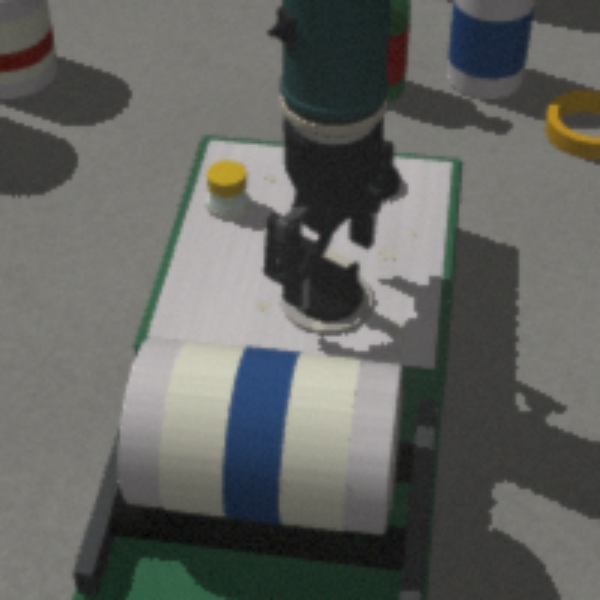

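The side view shows the open fingers straddling the bar, clear of the tin and the pot. Closing now.

Emit:
apply_moves --motion '[0.001,0,-0.001,0,0,0,0,0,0,0,0,0,0,0,0,0,0,0,0,0,0,0,0,0,0,0,0,0,0,0]' --gripper -1

```text
time: 5.2
eef_pos: [0.524, 0.0132, 0.1161]
tcp_rot: [3.108, -0.457, 0.002]
ft_force: [-1.6, -0.7, 6.4]
finger_gap: 0.0132
```

```bash
python3 - <<'E'
from h import *
tell()
E
```

```text
t 5.2 pos [524.   13.2 116.1] yawx -16.73 z [ 1.2e-03 -5.0e-04 -1.0e+00] q [-0.106  0.388  1.802 -0.     0.95   1.757] F [-1.6 -0.7  6.4] M [-0.086  0.25   0.038] gap 13.2
```

Emit:
apply_moves --motion '[0,0,0,0,0,-4,0,0,0,0,0,0]'

```text
time: 5.45
eef_pos: [0.524, 0.0133, 0.1162]
tcp_rot: [3.122, -0.348, 0.002]
ft_force: [-1.0, -0.3, 7.2]
finger_gap: 0.0133
```

```bash
python3 - <<'E'
from h import *
for i in range(2): tell();cams.snapshot("top")
tell()
E
```

```text
t 5.45 pos [524.   13.3 116.2] yawx -12.72 z [ 1.2e-03 -3.0e-04 -1.0e+00] q [-0.106  0.388  1.802 -0.     0.95   1.686] F [-1.  -0.3  7.2] M [-0.112  0.216 -0.113] gap 13.3
t 5.5 pos [524.   13.3 116.2] yawx -12.75 z [ 1.2e-03 -3.0e-04 -1.0e+00] q [-0.106  0.388  1.802 -0.     0.95   1.687] F [-1.3 -0.9  6.6] M [-0.117  0.218 -0.118] gap 13.4
t 5.55 pos [524.   13.3 116.1] yawx -12.76 z [ 1.2e-03 -3.0e-04 -1.0e+00] q [-0.106  0.388  1.802 -0.     0.95   1.687] F [-1.6  0.2  6.6] M [-0.089  0.218 -0.148] gap 13.2
```

Emit:
apply_moves --motion '[0,0,0,0,0,-4,0,0,0,0,0,0]'

```text
time: 5.8
eef_pos: [0.524, 0.0134, 0.1161]
tcp_rot: [3.132, -0.239, 0.002]
ft_force: [-1.2, -0.3, 5.7]
finger_gap: 0.0131
```

```bash
cat > rd.py <<'E'
from h import *
L=[]
for i in range(3):
    o=get_obs();L.append(np.r_[o["ft_force"],o["ft_torque"]])
    if i<2: cams.snapshot("top")
tell();print("mean",np.mean(L,0).round(3))
E
python3 rd.py
```

```text
t 5.9 pos [524.   13.3 116.1] yawx -8.75 z [ 1.2e-03 -2.0e-04 -1.0e+00] q [-0.106  0.388  1.802 -0.     0.95   1.617] F [-0.8  0.   6.1] M [-0.036  0.263 -0.097] gap 13.0
mean [-0.98   0.03   5.819 -0.033  0.241 -0.106]
```

Emit:
apply_moves --motion '[0,0,0,0,0,-4,0,0,0,0,0,0]'

```text
time: 6.15
eef_pos: [0.524, 0.0134, 0.1162]
tcp_rot: [3.139, -0.128, 0.002]
ft_force: [-1.2, 0.3, 6.4]
finger_gap: 0.0135
```

```bash
python3 rd.py
```

```text
t 6.25 pos [524.   13.4 116.2] yawx -4.72 z [ 1.3e-03 -3.0e-04 -1.0e+00] q [-0.106  0.388  1.802 -0.     0.95   1.547] F [-1.6  0.1  6.3] M [-0.009  0.236  0.163] gap 13.1
mean [-1.334  0.101  6.145  0.017  0.232  0.153]
```

Emit:
apply_moves --motion '[0,0,0,0,0,-4,0,0,0,0,0,0]'

```text
time: 6.5
eef_pos: [0.524, 0.0134, 0.1161]
tcp_rot: [3.141, -0.018, 0.002]
ft_force: [-0.5, 0.5, 5.5]
finger_gap: 0.0132
```

```bash
python3 rd.py
```

```text
t 6.6 pos [524.   13.4 116.1] yawx -0.71 z [ 1.2e-03 -3.0e-04 -1.0e+00] q [-0.106  0.388  1.802 -0.     0.95   1.477] F [-0.9  1.   6.2] M [0.043 0.244 0.221] gap 13.0
mean [-1.043  0.751  6.138  0.058  0.205  0.182]
```

Emit:
apply_moves --motion '[0,0,0,0,0,-4,0,0,0,0,0,0]'

```text
time: 6.85
eef_pos: [0.524, 0.0135, 0.1161]
tcp_rot: [3.14, 0.091, 0.002]
ft_force: [-1.2, 0.1, 5.4]
finger_gap: 0.0128
```

```bash
python3 rd.py
```

```text
t 6.95 pos [524.   13.5 116.1] yawx 3.26 z [ 1.2e-03 -1.0e-04 -1.0e+00] q [-0.106  0.388  1.802  0.     0.95   1.408] F [-1.1 -0.8  6.3] M [0.06  0.192 0.044] gap 13.2
mean [-0.945 -0.027  5.995  0.066  0.184  0.033]
```

Emit:
apply_moves --motion '[0,0,0,0,0,-4,0,0,0,0,0,0]'

```text
time: 7.2
eef_pos: [0.524, 0.0135, 0.1161]
tcp_rot: [-3.135, -0.199, -0.002]
ft_force: [-1.2, -0.0, 5.8]
finger_gap: 0.013
```

```bash
python3 rd.py
```

```text
t 7.3 pos [524.   13.5 116.1] yawx 7.24 z [ 1.2e-03  1.0e-04 -1.0e+00] q [-0.106  0.388  1.802  0.     0.95   1.338] F [-1.2 -0.1  5.5] M [ 0.082  0.226 -0.114] gap 13.1
mean [-0.963  0.42   5.713  0.075  0.205 -0.123]
```

Nothing but the usual click resistance at −0.12, so this isn't zero. Going on to 4° past the next click.

Emit:
apply_moves --motion '[0,0,0,0,0,-8,0,0,0,0,0,-8,0,0,0,0,0,0]'

```text
time: 7.68
eef_pos: [0.5239, 0.0137, 0.1161]
tcp_rot: [-3.077, -0.636, -0.002]
ft_force: [-1.7, 1.0, 5.4]
finger_gap: 0.0134
```

```bash
python3 rd.py
```

```text
t 7.78 pos [523.9  13.7 116.2] yawx 23.26 z [ 1.1e-03  3.0e-04 -1.0e+00] q [-1.060e-01  3.880e-01  1.802e+00  1.000e-03  9.500e-01  1.059e+00] F [-1.8  2.6  6.3] M [0.19  0.227 0.014] gap 13.6
mean [-1.691  1.845  6.226  0.205  0.215  0.055]
```

Emit:
apply_moves --motion '[0,0,0,0,0,-4,0,0,0,0,0,0]'

```text
time: 8.02
eef_pos: [0.5239, 0.0137, 0.1162]
tcp_rot: [-3.053, -0.741, -0.002]
ft_force: [-1.0, 1.8, 6.5]
finger_gap: 0.0132
```

```bash
python3 rd.py
```

```text
t 8.12 pos [523.9  13.7 116.2] yawx 27.23 z [ 1.1e-03  4.0e-04 -1.0e+00] q [-1.060e-01  3.880e-01  1.802e+00  1.000e-03  9.500e-01  9.890e-01] F [-1.9  1.8  5.9] M [ 0.301  0.252 -0.154] gap 12.7
mean [-1.255  1.429  6.223  0.273  0.216 -0.156]
```

Emit:
apply_moves --motion '[0,0,0,0,0,-8,0,0,0,0,0,-8,0,0,0,0,0,0]'

```text
time: 8.5
eef_pos: [0.5238, 0.0139, 0.1161]
tcp_rot: [-2.919, -1.16, -0.002]
ft_force: [-1.4, 1.2, 6.3]
finger_gap: 0.013
```

```bash
python3 rd.py
```

```text
t 8.6 pos [523.8  13.9 116.2] yawx 43.25 z [ 9.e-04  6.e-04 -1.e+00] q [-1.060e-01  3.880e-01  1.803e+00  1.000e-03  9.500e-01  7.090e-01] F [-1.2  2.7  6.7] M [0.385 0.288 0.055] gap 13.1
mean [-1.2    1.676  6.694  0.358  0.242  0.046]
```

Emit:
apply_moves --motion '[0,0,0,0,0,-4,0,0,0,0,0,0]'

```text
time: 8.85
eef_pos: [0.5237, 0.0139, 0.1161]
tcp_rot: [-2.878, -1.259, -0.002]
ft_force: [-1.2, 1.7, 8.2]
finger_gap: 0.0127
```

```bash
python3 rd.py
```

```text
t 8.95 pos [523.8  13.9 116.1] yawx 47.23 z [ 9.e-04  7.e-04 -1.e+00] q [-1.060e-01  3.880e-01  1.803e+00  1.000e-03  9.500e-01  6.400e-01] F [-2.4  1.4  6.6] M [ 0.348  0.272 -0.105] gap 13.1
mean [-1.457  1.874  7.456  0.381  0.271 -0.127]
```

Zero wasn't there either (3 clicks down). Next one.

Emit:
apply_moves --motion '[0,0,0,0,0,-8,0,0,0,0,0,-8,0,0,0,0,0,0]'

```text
time: 9.32
eef_pos: [0.5236, 0.014, 0.1161]
tcp_rot: [-2.673, -1.649, -0.001]
ft_force: [-1.8, 3.7, 8.1]
finger_gap: 0.013
```

```bash
python3 rd.py
```

```text
t 9.43 pos [523.6  14.  116.2] yawx 63.26 z [ 6.e-04  8.e-04 -1.e+00] q [-1.060e-01  3.880e-01  1.803e+00  1.000e-03  9.500e-01  3.600e-01] F [-2.1  3.   7.6] M [0.454 0.315 0.073] gap 12.9
mean [-1.904  2.824  7.919  0.446  0.35   0.067]
```

Emit:
apply_moves --motion '[0,0,0,0,0,-4,0,0,0,0,0,0]'

```text
time: 9.68
eef_pos: [0.5235, 0.014, 0.1161]
tcp_rot: [-2.615, -1.74, -0.001]
ft_force: [-3.1, 3.3, 7.5]
finger_gap: 0.0136
```

```bash
python3 rd.py
```

```text
t 9.78 pos [523.6  14.  116.1] yawx 67.22 z [ 5.e-04  9.e-04 -1.e+00] q [-1.060e-01  3.880e-01  1.803e+00  1.000e-03  9.500e-01  2.910e-01] F [-2.2  2.2  7.6] M [ 0.393  0.374 -0.159] gap 13.0
mean [-2.6    2.611  7.569  0.446  0.372 -0.147]
```

Emit:
apply_moves --motion '[0,0,0,0,0,-8,0,0,0,0,0,-8,0,0,0,0,0,0]'

```text
time: 10.15
eef_pos: [0.5234, 0.0141, 0.1161]
tcp_rot: [-2.347, -2.088, -0.001]
ft_force: [-2.8, 2.4, 8.2]
finger_gap: 0.0132
```

```bash
python3 rd.py
```

```text
t 10.25 pos [523.4  14.  116.1] yawx 83.25 z [ 2.e-04  9.e-04 -1.e+00] q [-1.060e-01  3.880e-01  1.803e+00  1.000e-03  9.510e-01  1.100e-02] F [-1.6  2.4  8.1] M [0.504 0.453 0.013] gap 12.8
mean [-2.325  2.547  8.051  0.472  0.462  0.038]
```

Emit:
apply_moves --motion '[0,0,0,0,0,-2,0,0,0,0,0,0]'

```text
time: 10.5
eef_pos: [0.5234, 0.0141, 0.1161]
tcp_rot: [-2.312, -2.126, -0.001]
ft_force: [-1.9, 1.3, 7.9]
finger_gap: 0.013
```

```bash
python3 rd.py
```

```text
t 10.6 pos [523.4  14.  116.1] yawx 85.19 z [ 1.0e-04  1.1e-03 -1.0e+00] q [-1.060e-01  3.880e-01  1.803e+00  1.000e-03  9.510e-01 -2.300e-02] F [-3.6  3.1  7. ] M [ 0.422  0.502 -0.353] gap 13.5
mean [-2.795  2.288  7.774  0.43   0.442 -0.4  ]
```

The zero stop is found: torque jumps to −0.40 N m 2° past yaw 83.25°. Now back to zero and on 80° clockwise.

Emit:
apply_moves --motion '[0,0,0,0,0,2,0,0,0,0,0,10,0,0,0,0,0,10,0,0,0,0,0,10,0,0,0,0,0,10]'

```text
time: 11.22
eef_pos: [0.5238, 0.0139, 0.1162]
tcp_rot: [-2.924, -1.149, -0.002]
ft_force: [-1.0, 2.2, 6.3]
finger_gap: 0.0131
```

Emit:
apply_moves --motion '[0,0,0,0,0,10,0,0,0,0,0,10,0,0,0,0,0,10,0,0,0,0,0,10,0,0,0,0,0,0]'

```text
time: 11.85
eef_pos: [0.524, 0.0135, 0.1162]
tcp_rot: [3.14, 0.086, 0.002]
ft_force: [-2.0, 0.2, 6.2]
finger_gap: 0.0133
```

```bash
python3 rd.py
```

```text
t 11.95 pos [524.   13.5 116.1] yawx 3.25 z [ 1.2e-03 -1.0e-04 -1.0e+00] q [-0.106  0.388  1.802  0.     0.95   1.408] F [-1.3  1.3  6.1] M [ 0.113  0.152 -0.013] gap 13.1
mean [-1.244  0.64   6.218  0.04   0.158 -0.014]
```

Yaw is 3.25°, exactly 4 clicks up, with near-zero torque. Releasing, then straight up.

Emit:
apply_moves --motion '[0,0,0,0,0,0,0,0,0,0,0,0,0,0,0,0,0,0,0,0,0,0,0,0,0,0,0,0,0,0]' --gripper 1

```text
time: 12.58
eef_pos: [0.5235, 0.0134, 0.1152]
tcp_rot: [3.14, 0.089, -0.0]
ft_force: [-0.3, 1.2, -0.1]
finger_gap: 0.0851
```

Emit:
apply_moves --motion '[0,0,-0.02,0,0,0,0,0,-0.05,0,0,0,0,0,-0.05,0,0,0,0,0,-0.03,0,0,0,0,0,0,0,0,0]'

```text
time: 13.2
eef_pos: [0.5253, 0.0132, 0.268]
tcp_rot: [3.139, 0.089, 0.009]
ft_force: [0.7, -0.9, -1.1]
finger_gap: 0.0859
```

```bash
python3 - <<'E'
from h import *
tell()
s=cams.snapshot("wrist");cv2.imwrite("pics/w3.png",s["img"]);P=pts(s)
b=(P[...,2]>.138)&(P[...,2]<.156)&(np.hypot(P[...,0]-.523,P[...,1]-.014)<.045)&(s["z_map"]>0)
q=P[b];print(len(q),np.median(q[:,2]),cv2.minAreaRect((q[:,:2]*1000).astype(np.float32)))
hsv=cv2.cvtColor(s["img"],cv2.COLOR_BGR2HSV)
m=cv2.inRange(hsv,(50,140,110),(75,255,255))&((np.hypot(P[...,0]-.531,P[...,1]+.149)<.03)&(P[...,2]>.105)).astype(np.uint8)*255
v,u=np.nonzero(m);q=P[v,u]
print(len(u),u.mean(),v.mean(),np.median(q,0),q.min(0),q.max(0),cv2.minEnclosingCircle((q[:,:2]*1000).astype(np.float32)))
E
```

```text
t 13.2 pos [525.3  13.2 268. ] yawx 3.25 z [ 5.7e-03 -7.0e-04 -1.0e+00] q [-0.106  0.215  1.624 -0.     1.297  1.408] F [ 0.7 -0.9 -1.1] M [ 0.014 -0.03   0.029] gap 85.9
1120 0.14685816314317718 ((523.818603515625, 13.756660461425781), (53.66804122924805, 13.125349044799805), 2.992202043533325)
784 461.63775510204084 191.34438775510205 [ 0.53306566 -0.14885122  0.11171387] [ 0.51845237 -0.16465191  0.10540819] [ 0.54658786 -0.135875    0.11382081] ((532.7632446289062, -150.0907440185547), 14.679341316223145)
```

View pics/w3.png

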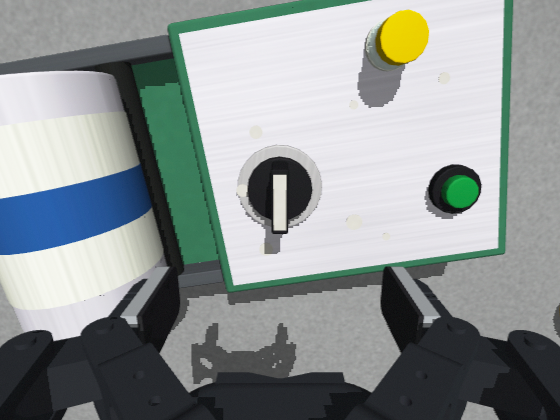

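The wrist view shows the bar at 3.0°, 20° from where it began as expected (4−5 = −1 click). The button is at (461,191). Before pressing I'll check the housing height.

```bash
python3 - <<'E'
from h import *
s=cams.snapshot("wrist");P=pts(s)
d=np.hypot(P[...,0]-.532,P[...,1]+.1493)*1000
g=s["img"].max(-1)
for a in range(0,32,2):
    k=(d>=a)&(d<a+2)&(s["z_map"]>0); 
    if k.sum(): print(a,k.sum(),np.percentile(P[k][:,2]*1000,[10,50,90]).round(1),s["img"][k].mean(0).round())
to([.532,-.1493,.16])
E
```

```text
0 16 [110.4 111.6 112.9] [ 65. 155.  20.]
2 46 [111.  111.9 112.5] [ 65. 156.  19.]
4 85 [111.1 111.9 113. ] [ 65. 156.  19.]
6 103 [111.  111.8 112.6] [ 65. 156.  19.]
8 139 [111.  111.8 112.7] [ 65. 156.  19.]
10 175 [111.1 111.9 112.8] [ 65. 156.  20.]
12 229 [108.8 111.3 112.2] [ 59. 139.  21.]
14 272 [101.6 104.9 110.4] [36. 68. 20.]
16 170 [101.  101.9 102.8] [31. 30. 28.]
18 230 [101.1 102.  102.8] [32. 32. 29.]
20 335 [ 99.5 101.7 102.6] [39. 38. 36.]
22 431 [ 90.1  95.1 101.1] [95. 91. 92.]
24 211 [89.7 90.7 91.5] [202. 197. 198.]
26 271 [89.8 90.6 91.5] [204. 200. 201.]
28 359 [89.8 90.7 91.6] [211. 206. 208.]
30 427 [89.8 90.7 91.4] [226. 221. 223.]
t 13.3 pos [523.1  13.5 264.9] yawx 3.25 z [-4.e-04 -1.e-04 -1.e+00] q [-0.106  0.218  1.628 -0.     1.297  1.408] F [-0.1 -0.2 -0.8] M [-0.023  0.054  0.025] gap 85.4
tool shift mm [ -0.3 163.  104.9]
```

Emit:
apply_moves --motion '[0,0.055,0,0,0,0,0,0.055,0,0,0,0,0.0,0.05,0,0,0,0,0,0,0,0,0,0,0,0,0,0,0,0]' --gripper -1

```text
time: 13.92
eef_pos: [0.5315, -0.1457, 0.2637]
tcp_rot: [-3.138, -0.088, 0.005]
ft_force: [0.2, 0.8, -1.4]
finger_gap: 0.0003
```

```bash
python3 - <<'E'
from h import *
to([.532,-.1493,.12])
E
```

```text
t 13.93 pos [ 531.5 -145.7  263.7] yawx 3.2 z [-0.003   0.0018 -1.    ] q [-3.930e-01  2.620e-01  1.570e+00  1.000e-03  1.313e+00  1.122e+00] F [ 0.2  0.8 -1.4] M [0.068 0.013 0.011] gap 0.3
tool shift mm [  0.7   3.9 143.7]
```

Emit:
apply_moves --motion '[0,0.003,0.05,0,0,0,0,0,0.05,0,0,0,0,0,0.03,0,0,0,0,0,0.013,0,0,0,0,0,0,0,0,0]'

```text
time: 14.55
eef_pos: [0.5323, -0.1482, 0.1218]
tcp_rot: [-3.14, -0.091, 0.002]
ft_force: [0.1, 0.2, 0.9]
finger_gap: -0.0
```

```bash
python3 - <<'E'
from h import *
to([.532,-.1493,.106])
E
```

```text
t 14.55 pos [ 532.3 -148.2  121.8] yawx 3.32 z [-1.6e-03  7.0e-04 -1.0e+00] q [-0.397  0.416  1.733  0.     0.994  1.116] F [0.1 0.2 0.9] M [ 0.039 -0.052 -0.005] gap -0.0
tool shift mm [-0.4  1.1 15.8]
```

Emit:
apply_moves --motion '[0,0.001,0.006,0,0,0,0,0,0.006,0,0,0,0,0,0,0,0,0]'

```text
time: 14.92
eef_pos: [0.5336, -0.1507, 0.1108]
tcp_rot: [3.14, 0.089, 0.003]
ft_force: [1.3, 1.1, 2.6]
finger_gap: 0.0002
```

Emit:
apply_moves --motion '[0,0,0.003,0,0,0,0,0,0,0,0,0]'

```text
time: 15.18
eef_pos: [0.5336, -0.1506, 0.1077]
tcp_rot: [3.14, 0.089, 0.002]
ft_force: [1.5, 0.8, 3.8]
finger_gap: -0.0001
```

Emit:
apply_moves --motion '[0,0,0.001,0,0,0,0,0,0,0,0,0]'

```text
time: 15.42
eef_pos: [0.5336, -0.1506, 0.1067]
tcp_rot: [3.14, 0.089, 0.002]
ft_force: [2.3, 0.3, 4.6]
finger_gap: 0.0
```

Emit:
apply_moves --motion '[0,0,0.001,0,0,0,0,0,0,0,0,0]'

```text
time: 15.68
eef_pos: [0.5336, -0.1507, 0.106]
tcp_rot: [3.139, 0.089, 0.002]
ft_force: [2.8, -0.4, 8.4]
finger_gap: -0.0001
```

Emit:
apply_moves --motion '[0,0,0.0005,0,0,0,0,0,0,0,0,0]'

```text
time: 15.92
eef_pos: [0.5336, -0.1506, 0.1059]
tcp_rot: [3.139, 0.089, 0.003]
ft_force: [1.1, -0.1, 12.3]
finger_gap: -0.0002
```

Bottomed out: the position stops at 0.106 and the force has climbed to 12 N. Releasing and retreating upward.

Emit:
apply_moves --motion '[0,0,-0.01,0,0,0,0,0,-0.03,0,0,0,0,0,-0.05,0,0,0,0,0,-0.05,0,0,0,0,0,0,0,0,0]'

```text
time: 16.55
eef_pos: [0.5342, -0.1509, 0.2484]
tcp_rot: [3.138, 0.089, 0.007]
ft_force: [0.1, -0.4, 0.2]
finger_gap: 0.0003
```

Emit:
apply_moves --motion '[0,-0.055,-0.03,0,0,0,0,-0.055,0,0,0,0,0,0,0,0,0,0,0,0,0,0,0,0]'

```text
time: 17.05
eef_pos: [0.5254, -0.0406, 0.2734]
tcp_rot: [3.14, 0.091, -0.005]
ft_force: [-1.1, 0.4, 0.1]
finger_gap: 0.0007
```

```bash
python3 - <<'E'
from h import *
tell()
s=cams.snapshot("wrist");cv2.imwrite("pics/w4.png",s["img"]);P=pts(s)
b=(P[...,2]>.138)&(P[...,2]<.156)&(np.hypot(P[...,0]-.523,P[...,1]-.014)<.045)&(s["z_map"]>0)
q=P[b];print(len(q),cv2.minAreaRect((q[:,:2]*1000).astype(np.float32)))
k=np.hypot(P[...,0]-.5325,P[...,1]+.1495)<.01;print("btn z",np.median(P[k][:,2]))
E
```

```text
t 17.05 pos [525.4 -40.6 273.4] yawx 3.31 z [-3.1e-03 -2.0e-04 -1.0e+00] q [-2.080e-01  2.170e-01  1.606e+00 -1.000e-03  1.321e+00  1.306e+00] F [-1.1  0.4  0.1] M [ 0.008 -0.055 -0.033] gap 0.7
1208 ((523.774169921875, 13.706875801086426), (53.84345626831055, 14.40754222869873), 3.095555067062378)
btn z 0.11169429857228674
```

View pics/w4.png

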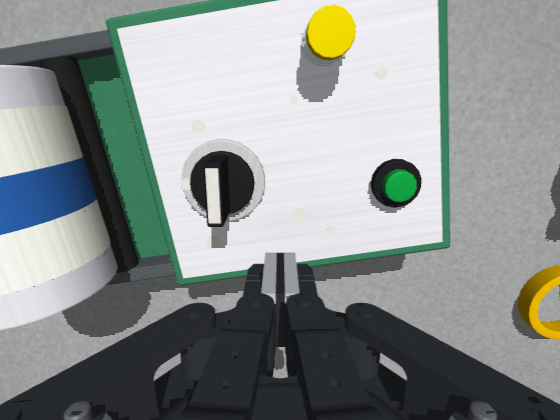

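The dial still reads 3.1°, the button is back up at 111.7 mm at (400,185), and the pot and tin haven't moved. Handing in.

```bash
python3 - <<'E'
from bench import order
print(order.close_job())
E
```

```text
the job is handed in; nothing more can be done
None
```

The dial is set 4 clicks up from zero, the start button was then pressed fully and released, and the job is handed in at about 17 s of the 64 s allowed.

- **Zero stop:** I turned the dial anticlockwise and found the stop 5 clicks below where it started. The torque jumped to about −0.40 N m only 2° past the last click, against −0.10 to −0.16 N m at the ordinary clicks. 2° was the furthest I pushed past the stop; 10° would damage the timer.
- **Dial setting:** I turned it 80° clockwise from zero (4 clicks), with almost no torque left, and let go. The camera then showed the bar at 3.0–3.1°; one click below its starting angle would be 3.3°, so that fits within measuring error.
- **Start button:** I pressed it until it stopped moving, with the tool tip at 106 mm and 12 N on it. That is 6 mm down, its full travel. It came back up to 111.7 mm.
- **Last checks:** In the last picture the dial was still at its setting after the button press and the tool was clear of everything. The pot and tin looked unmoved.
- **Disagreement:** The top and wrist cameras differed by about 2.5 mm on the dial and button positions. I gripped between the two, and side forces stayed below 4 N.

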